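# Look into the tablet caddy and snap it shut

## Task

I want to see how many washing tablets are left: press the thumb button of the wide caddy so that its lid pops up, and leave it standing wide open for about three seconds while I look in. Then push the lid down until it snaps shut and stays shut. Leave the lid of the narrow tin closed.

Things in the scene. Friction and masses are not known exactly. Their poses are not given: they have to be found in the camera images.
- caddy: the wide caddy: wider (150 mm) of two fixed grey tins with pale timber lids and steel thumb latches on the white drawer unit; the narrow one is 85 mm. Origin: centre of its underside; x from hinge to latch (away from the robot; yaw within 20 deg), y along the width, z up. 120 mm deep. Shut lid: flat, x -60 to +60, top at z 81. The latch hook, x +60 to +72, y +-12, rises to z 97 mm.
- caddy_button (a point): centre of the top face of the wide caddy's thumb button, a steel pad 24 mm (x) by 40 mm (y) outside the lid, at x +90, y 0, z +89 mm from the caddy's origin. Pressed straight down it moves 5 mm (about 1.5 N at first, 3 N at its stop), springs back when let go, and frees the lid, which springs up by itself in about 0.6 s.
- caddy_lid (a joint): angle of the wide caddy's lid, rad: 0 shut, 1.15 wide open, held there by its spring; hinge line along y at x -60, z 75 mm. Open, its free edge is 50 mm from the hinge towards the button and 110 mm above it. A finger from above can slide along its upper face and push it down: 1 to 3 N, then about 3 to 6 N at x about +25 to snap under the hook (up to 0.02 play); not caught, it springs up.
- tin_lid (a joint): angle of the narrow tin's lid, rad: 0 shut; it has the same latch and must stay shut

How it is judged:
By the outcome, as a careful person would: the job done as asked, in the order asked, and still so for the second after the job is handed in, with the robot touching nothing.
It also fails if it takes over 48 s, if anything falls off the work surface, if the arm or the gripper's body presses on something with over 40 N, if the wrist force passes 120 N, or if a joint passes its speed limit or range.

## Robot

A 7-joint arm with a two-finger parallel gripper is mounted at the origin on the work surface. World frame = base frame: x ahead of the robot, y to its left, z up, the work surface at z = 0. Lengths are in m, angles in rad, forces in N, time in s.
With the tool pointing down it reaches from about 0.4 to 0.85 m from the base axis. Payload 10.4 kg.
Tool frame: the origin (TCP) lies between the finger pads; the fingertips stand 25 mm ahead of it and the grasp point (between the pads) lies 6 mm ahead of it; x points along the fingers, y is the direction in which the jaws open and shut, and the axes are right-handed (so a half turn about x gives the same grasp; the last joint's range is limited). The gripper opens to 87 mm and grips with 3 to 60 N. Pads are 19 mm wide; open, the fingers measure 117 mm over their backs; the gripper's body (75 mm by 190 mm) begins 51 mm behind the grasp point.
Start: joints at [1.188, 0.332, -0.065, 1.46, 0.022, 1.35, -0.088], TCP at [0.22, -0.585, 0.248] pointing down, gripper open.
Joint ranges: [-2.6, 2.6], [-0.5, 2.12], [-1.47, 1.34], [0.16, 2.42], [-1.27, 4.41], [0.06, 2.06], [-2.6, 2.6]. Speed limits (rad/s): [2.22, 2.22, 2.79, 2.79, 3.14, 3.14, 3.14].

## Interface

Orientations are given as a unit quaternion [x, y, z, w].
In Python, from bench import r gives the robot as it stands.
- The arm moves only by the shell command python3 -m pendant 'ROWS' [FORCE]. ROWS is JSON, a list of rows, each an object with "translation": the shift along the world's x, y, z in cm, a list of three; "angular": the turn, a rotation vector about the world's x, y, z in degrees, a list of three; "hand": the opening, from -1 (shut) to 1 (fully open). In form: [{"translation": [dx, dy, dz], "angular": [wx, wy, wz], "hand": hand}, ...]. A call has 1 to 20 rows; each row shifts and turns the commanded pose from where the row before left it; what a row does not reach is not made up. A row lasts 1/10 s, in which the tool goes at most 50 mm and 8.59 degrees, less where a joint would pass 70% of its speed; a pose out of reach is approached as far as the arm can. A call is refused whole if a number of a shift passes 5 or a number of a turn 8.59, either way. A call with a gripper value outside its range is refused whole. The fingers move at their own pace and stop on an object; FORCE is the grip in N (left out, the last holds). Time passes only in rows, so rows that do not move let the fingers close. It gives the time, the measured TCP pose, the force and the opening at its end, in the units of the state.
- r.read_state(): the state, without advancing time (a new reading comes with each control period).
- r.camera(name): name is "scene" or "side" or "wrist"; returns the picture (420x560x3 uint8, red, green, blue); there is no depth.
- r.camera_info(name): a dict with "fx", "fy", "cx", "cy" (pixels), "rvec" (rotation vector, rad) and "tvec" (3), from world to camera coordinates, as OpenCV has them; the wrist camera has in their place "mount" (4x4, takes a point from camera to tool coordinates, whose origin is the TCP and whose axes are the tool frame's). Camera axes: x right, y down, z forward; pixel columns grow to the right and rows downward; lengths in m; the calibration is good to about 2 mm. The wrist camera is an equidistant fisheye: a pixel r from the principal point sees the ray r / f radians off the axis. A picture is of the moment at which its call begins: read the wrist's pose just before it. camera_info takes no time and is no camera call.
- r.close_job(): hands the job in, once; it reports no verdict.
Trained networks look in the newest picture that a camera, given by its name, has taken for a name from the list of things; names that differ only in an ending like _2 or _b are one class to them, and where a whole thing is asked for, a point or a joint stands for the part that bears it (a point fixed in the world has none). Each returns a list of dicts, best first, with "confidence" (0 to 1); they miss things now and then, are a little off and sometimes report something else, mostly with a low value. They report only what shows in the picture. A call takes as long as a camera call.
- r.find_in(camera, name): "point" ([row, column] in pixels, amid what is visible of it).
- r.mark_of(camera, name): "point" ([row, column] in pixels: a listed point, or the origin of a listed thing).
The state is a dict: "time": time; "joint_positions": joint angles; "joint_vel": joint speeds; "joint_torque": joint torques, N m; "ee_pos": TCP position; "eef_rot": TCP orientation; "ft_force": force on the tool from outside, world axes, zero at the start; "torque": the same for the moment, N m; "width": finger opening in m.
Only numpy, scipy, OpenCV 4.12 (cv2) and the standard library are available. Lean on these libraries where they do the work, as an engineer would, in place of code of your own. Each camera call takes 0.05 s, during which the arm holds its last target.

## Working session

There is one attempt and no reset: what is moved stays moved. The work goes in short steps, Python scripts to look and compute and a shell command to move; the robot and the scene stay as the last step left them, time stands still between calls to the robot, and variables do not carry over. Pictures are saved under pics/ and viewed, and the job is handed in when it is done.

```bash
mkdir -p pics; cat > h.py <<'E'
import numpy as np, cv2
from bench import r
from scipy.spatial.transform import Rotation as R
def ray(cam,row,col):
    i=r.camera_info(cam)
    Rm=R.from_rotvec(i['rvec']).as_matrix(); t=np.array(i['tvec'])
    d=Rm.T@np.array([(col-i['cx'])/i['fx'],(row-i['cy'])/i['fy'],1]); return -Rm.T@t,d
def at_z(cam,row,col,z):
    o,d=ray(cam,row,col); return o+d*(z-o[2])/d[2]
def tri(obs):
    A=np.zeros((3,3));b=np.zeros(3)
    for c,ro,co in obs:
        o,d=ray(c,ro,co); d=d/np.linalg.norm(d); P=np.eye(3)-np.outer(d,d); A+=P;b+=P@o
    p=np.linalg.solve(A,b)
    res=[]
    for c,ro,co in obs:
        o,d=ray(c,ro,co); d=d/np.linalg.norm(d); res.append(np.linalg.norm((np.eye(3)-np.outer(d,d))@(p-o)))
    return p,res
def proj(cam,P):
    i=r.camera_info(cam); K=np.array([[i['fx'],0,i['cx']],[0,i['fy'],i['cy']],[0,0,1]])
    return cv2.projectPoints(np.array(P,float).reshape(-1,1,3),np.array(i['rvec']),np.array(i['tvec']),K,None)[0].reshape(-1,2)
E
python3 - <<'E'
from h import *
s=r.read_state(); print(s['time'],s['ee_pos'],s['eef_rot'],s['width'])
ob={}
for c in ['scene','side']:
    im=r.camera(c); cv2.imwrite(f'pics/{c}0.png',im[:,:,::-1])
    for n in ['caddy','caddy_button','caddy_lid','tin_lid']:
        if n in('caddy','caddy_button'):
            m=r.mark_of(c,n); print(c,'mark',n,m)
            if m: ob.setdefault(n,[]).append((c,*m[0]['point']))
        else: print(c,'find',n,r.find_in(c,n))
for n in ob:
    if len(ob[n])==2: print(n,tri(ob[n]))
print(r.read_state()['time'])
E
```

```text
0.0 [ 0.21985524 -0.5846615   0.24674749] [-0.69557402 -0.12699732  0.69582696 -0.1259893 ] 0.0867806818675778
scene mark caddy [{'point': [238.5, 386.9], 'confidence': 0.95}]
scene mark caddy_button [{'point': [248.9, 397.0], 'confidence': 0.76}]
scene find caddy_lid [{'point': [214.1, 395.0], 'confidence': 0.61}]
scene find tin_lid [{'point': [199.8, 229.9], 'confidence': 0.78}]
side mark caddy [{'point': [191.3, 235.3], 'confidence': 0.59}]
side mark caddy_button [{'point': [149.6, 267.7], 'confidence': 0.67}, {'point': [190.4, 234.9], 'confidence': 0.34}]
side find caddy_lid [{'point': [166.1, 239.7], 'confidence': 0.88}]
side find tin_lid []
caddy (array([0.49167773, 0.19729763, 0.06494636]), [np.float64(0.000815493264031765), np.float64(0.0008154932640316839)])
caddy_button (array([0.57840029, 0.20683562, 0.15397411]), [np.float64(0.0004955335882442302), np.float64(0.0004955335882443253)])
0.5
```

View pics/scene0.png

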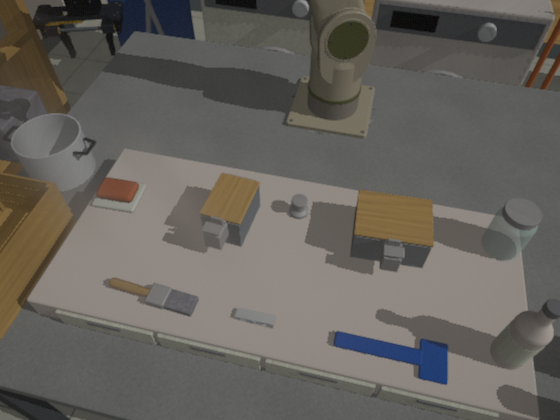

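View pics/side0.png

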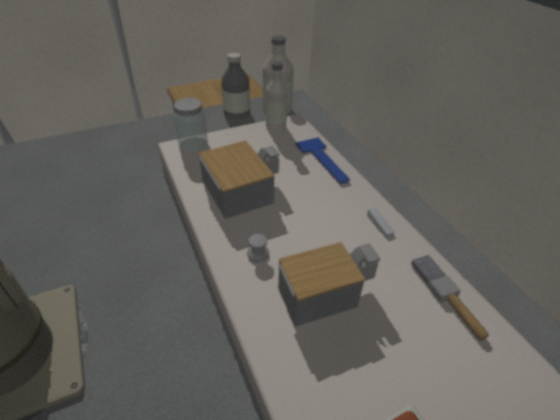

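The wide caddy is at scene (393,225) and side (237,178), with both lids shut and the narrow tin at scene (230,205). I'll overlay the model to check yaw and position.

```bash
cat > ov.py <<'E'
from h import *
import sys
x,y,z,yaw=map(float,sys.argv[1:5]); Rz=R.from_euler('z',yaw,degrees=True).as_matrix()
W=lambda P:(Rz@np.array(P,float).T).T+[x,y,z]
out=[]
for c,(r0,c0) in {'scene':(170,335),'side':(125,180)}.items():
    im=cv2.imread(f'pics/{c}0.png'); S=4
    im=cv2.resize(im[r0:r0+110,c0:c0+100 if 0 else c0+115],None,fx=S,fy=S,interpolation=cv2.INTER_CUBIC)
    im=np.ascontiguousarray(np.clip(im.astype(float)*1.4,0,255).astype(np.uint8))
    for P,col in (([[-.06,-.075,.081],[.06,-.075,.081],[.06,.075,.081],[-.06,.075,.081]],(0,0,255)),([[.078,-.02,.089],[.102,-.02,.089],[.102,.02,.089],[.078,.02,.089]],(0,255,0)),([[-.06,-.075,0],[.06,-.075,0],[.06,.075,0],[-.06,.075,0]],(255,0,0))):
        q=((proj(c,W(P))-[c0,r0]+.5)*S).astype(int); cv2.polylines(im,[q],True,col,1)
    out.append(im[:, :398])
cv2.imwrite(sys.argv[5],np.hstack(out)[:600])
E
python3 ov.py 0.491 0.1975 0.065 6.3 pics/ov1.png
```

```text
(no output)
```

View pics/ov1.png

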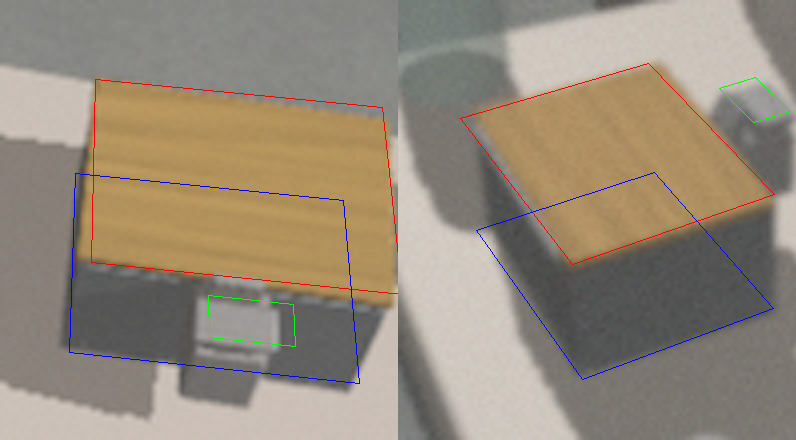

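```bash
python3 - <<'E'
from h import *
from scipy.optimize import least_squares
C=np.array
obs=[('scene',[-.06,-.075,.081],(95,82)),('scene',[-.06,.075,.081],(383,106)),('scene',[.06,.075,.081],(393,303)),('scene',[.06,-.075,.081],(79,260)),('scene',[.09,0,.089],(236,326)),
('side',[-.06,.075,.081],(80,110)),('side',[.06,.075,.081],(257,66)),('side',[.06,-.075,.081],(375,200)),('side',[-.06,-.075,.081],(174,263)),('side',[.09,0,.089],(762-398,102))]
off={'scene':(335,170),'side':(180,125)}
def f(p):
    Rz=R.from_euler('z',p[3]).as_matrix(); e=[]
    for c,P,q in obs: e+=list(proj(c,Rz@C(P)+p[:3])[0]-(C(q)/4-.5+C(off[c])))
    return C(e)
s=least_squares(f,[.49,.197,.065,.1],loss='soft_l1'); print(s.x,np.degrees(s.x[3])); print(s.fun.reshape(-1,2).round(1))
Rz=R.from_euler('z',s.x[3]).as_matrix()
for n,P in dict(button=[.09,0,.089],push=[.025,0,.081],edge=[-.01,0,.185]).items(): print(n,Rz@C(P)+s.x[:3])
st=r.read_state(); print(R.from_quat(st['eef_rot']).as_matrix().round(3))
E
```

```text
[0.49382395 0.1951202  0.06555795 0.06902738] 3.954977325171969
[[ 0.  -1. ]
 [-0.1  2.1]
 [-0.1 -0.2]
 [ 0.5  0. ]
 [ 0.6 -0.8]
 [-2.   1.3]
 [ 1.5 -0.4]
 [ 1.5 -0.1]
 [-0.2  0.2]
 [ 0.4  0.3]]
button [0.58360962 0.20132774 0.15455795]
push [0.51876442 0.19684452 0.14655795]
edge [0.48384777 0.19443048 0.25055795]
[[-0.     0.352 -0.936]
 [ 0.    -0.936 -0.352]
 [-1.    -0.    -0.   ]]
```

```bash
python3 -m pendant '[{"translation":[3,3.5,1],"angular":[0,0,-1.66],"hand":-1},{"translation":[3,3.5,1],"angular":[0,0,-1.66],"hand":-1},{"translation":[3,3.5,1],"angular":[0,0,-1.66],"hand":-1},{"translation":[3,3.5,1],"angular":[0,0,-1.66],"hand":-1},{"translation":[3,3.5,1],"angular":[0,0,-1.66],"hand":-1},{"translation":[3,3.5,1],"angular":[0,0,-1.66],"hand":-1},{"translation":[3,3.5,1],"angular":[0,0,-1.66],"hand":-1},{"translation":[3,3.5,1],"angular":[0,0,-1.66],"hand":-1},{"translation":[3,3.5,1],"angular":[0,0,-1.66],"hand":-1},{"translation":[1,4.7,0],"angular":[0,0,-1.66],"hand":-1},{"translation":[1,4.7,0],"angular":[0,0,0],"hand":-1},{"translation":[1,4.7,0],"angular":[0,0,0],"hand":-1},{"translation":[1,4.7,0],"angular":[0,0,0],"hand":-1},{"translation":[1,4.7,0],"angular":[0,0,0],"hand":-1},{"translation":[1,4.7,0],"angular":[0,0,0],"hand":-1},{"translation":[1,4.7,0],"angular":[0,0,0],"hand":-1},{"translation":[1,4.7,0],"angular":[0,0,0],"hand":-1},{"translation":[1,4.7,0],"angular":[0,0,0],"hand":-1},{"translation":[1,4.7,0],"angular":[0,0,0],"hand":-1},{"translation":[0,0,0],"angular":[0,0,0],"hand":-1}]'
python3 - <<'E'
from h import *
s=r.read_state(); print(s['time'],np.round(s['ee_pos'],4),R.from_quat(s['eef_rot']).as_matrix().round(3).tolist(),s['width'],s['ft_force'],s['joint_positions'])
E
```

```text
time: 2.5
ee_pos: [0.5885, 0.2078, 0.3367]
eef_rot: [-0.706, -0.029, 0.707, -0.027]
ft_force: [-1.1, 0.5, 1.0]
width: 0.0006
2.5 [0.5885 0.2078 0.3367] [[-0.002, 0.08, -0.997], [0.004, -0.997, -0.08], [-1.0, -0.004, 0.002]] 0.0005673173255344897 [-1.05157212  0.53880299  0.9832837 ] [ 0.05510495  0.36817479 -0.63683547  1.28706776  0.21143978  1.55406413
 -2.04365973]
```

```bash
cat >> h.py <<'E'
def wray(st,row,col):
    i=r.camera_info('wrist'); M=np.array(i['mount']); T=np.eye(4); T[:3,:3]=R.from_quat(st['eef_rot']).as_matrix(); T[:3,3]=st['ee_pos']; M=T@M
    u=np.array([(col-i['cx'])/i['fx'],(row-i['cy'])/i['fy']]); th=np.linalg.norm(u)
    d=np.array([*(u/th*np.sin(th)),np.cos(th)]); return M[:3,3],M[:3,:3]@d
def wz(st,row,col,z):
    o,d=wray(st,row,col); return o+d*(z-o[2])/d[2]
E
python3 - <<'E'
from h import *
s=r.read_state(); im=r.camera('wrist'); cv2.imwrite('pics/w1.png',im[:,:,::-1])
m=r.mark_of('wrist','caddy_button'); print(m)
for k in m: print(wz(s,*k['point'],.1545))
E
```

```text
[{'point': [196.4, 282.0], 'confidence': 0.64}]
[0.58469505 0.19841052 0.1545    ]
```

View pics/w1.png

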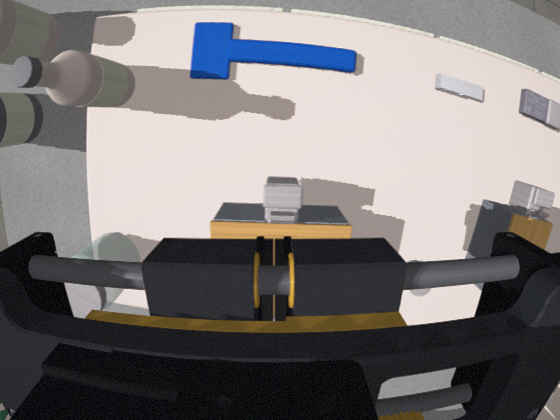

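The wrist view shows the button at about (283,190), which agrees with the fit within 3 mm. I'll descend above it.

```bash
python3 -m pendant '[{"translation":[-0.25,-0.8,-4],"angular":[0,0,0],"hand":-1},{"translation":[0,0,-4],"angular":[0,0,0],"hand":-1},{"translation":[0,0,-4],"angular":[0,0,0],"hand":-1},{"translation":[0,0,-2.2],"angular":[0,0,0],"hand":-1},{"translation":[0,0,-0.5],"angular":[0,0,0],"hand":-1},{"translation":[0,0,0],"angular":[0,0,0],"hand":-1}]'
python3 -m pendant '[{"translation":[0,0,-0.4],"angular":[0,0,0],"hand":-1},{"translation":[0,0,-0.3],"angular":[0,0,0],"hand":-1},{"translation":[0,0,0],"angular":[0,0,0],"hand":-1}]'
python3 - <<'E'
from h import *
for c in ['scene','side']: cv2.imwrite(f'pics/{c}1.png',r.camera(c)[:,:,::-1])
E
```

```text
time: 3.2
ee_pos: [0.5879, 0.1906, 0.1908]
eef_rot: [-0.707, -0.024, 0.707, -0.024]
ft_force: [0.4, 1.0, 1.1]
width: 0.0002
time: 3.5
ee_pos: [0.5878, 0.192, 0.184]
eef_rot: [0.707, 0.025, -0.706, 0.025]
ft_force: [0.5, 0.0, 0.5]
width: 0.0002
```

View pics/side1.png

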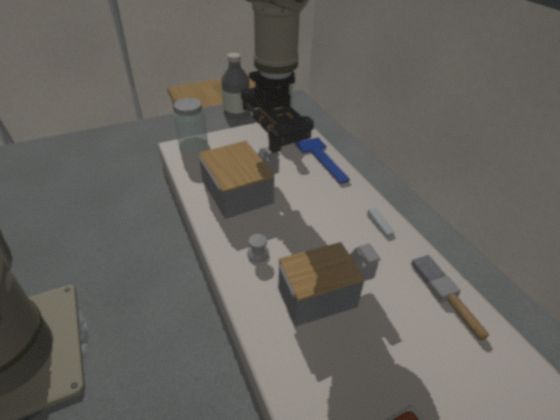

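View pics/scene1.png

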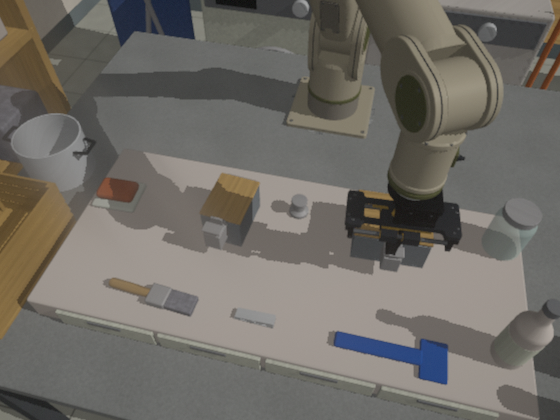

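The fingertips are above the button (scene (397,245)) and sit about 8 mm off in y. I'll correct that and press.

```bash
python3 -m pendant '[{"translation":[-0.2,0.8,0],"angular":[0,0,0],"hand":-1},{"translation":[0,0,0],"angular":[0,0,0],"hand":-1},{"translation":[0,0,-0.3],"angular":[0,0,0],"hand":-1},{"translation":[0,0,-0.2],"angular":[0,0,0],"hand":-1},{"translation":[0,0,0],"angular":[0,0,0],"hand":-1}]'
python3 -m pendant '[{"translation":[0,0,-0.3],"angular":[0,0,0],"hand":-1},{"translation":[0,0,-0.2],"angular":[0,0,0],"hand":-1},{"translation":[0,0,0],"angular":[0,0,0],"hand":-1}]'
python3 - <<'E'
from h import *
s=r.read_state();print(s['time'],s['ee_pos'],s['ft_force'])
for c in ['side']: cv2.imwrite(f'pics/{c}2.png',r.camera(c)[:,:,::-1])
E
```

```text
time: 4.1
ee_pos: [0.5855, 0.2001, 0.1783]
eef_rot: [-0.707, -0.025, 0.707, -0.025]
ft_force: [0.8, 0.8, 1.0]
width: 0.0006
time: 4.4
ee_pos: [0.5857, 0.2001, 0.1745]
eef_rot: [0.707, 0.025, -0.706, 0.025]
ft_force: [-3.1, -1.1, 8.6]
width: 0.0005
4.4 [0.58572565 0.20008722 0.17445778] [-3.05348731 -1.05609573  8.61270913]
```

View pics/side2.png

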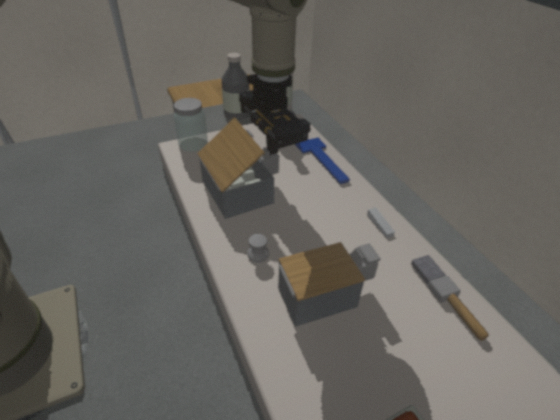

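The lid is springing up (side (230,155)). I'll back off and let it stand.

```bash
python3 -m pendant '[{"translation":[0.5,0,2],"angular":[0,0,0],"hand":-1},{"translation":[1,0,4.5],"angular":[0,0,0],"hand":-1},{"translation":[1,0,4.5],"angular":[0,0,0],"hand":-1},{"translation":[1,0,4.5],"angular":[0,0,0],"hand":-1},{"translation":[0,0,4.5],"angular":[0,0,0],"hand":-1},{"translation":[0,0,0],"angular":[0,0,0],"hand":-1},{"translation":[0,0,0],"angular":[0,0,0],"hand":-1},{"translation":[0,0,0],"angular":[0,0,0],"hand":-1}]'
python3 - <<'E'
from h import *
s=r.read_state();print(s['time'],s['ee_pos'],s['ft_force'])
for c in ['side','scene']: cv2.imwrite(f'pics/{c}3.png',r.camera(c)[:,:,::-1])
E
```

```text
time: 5.25
ee_pos: [0.6203, 0.1996, 0.372]
eef_rot: [-0.706, -0.024, 0.707, -0.025]
ft_force: [0.6, 0.5, -0.7]
width: 0.0004
5.25 [0.6203404  0.19963018 0.37196252] [ 0.56601917  0.47822209 -0.74846606]
```

View pics/side3.png

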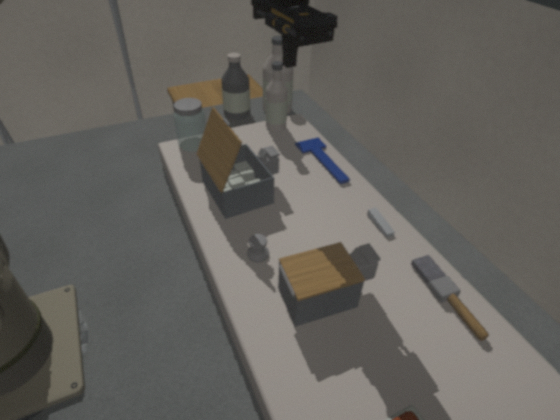

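View pics/scene3.png

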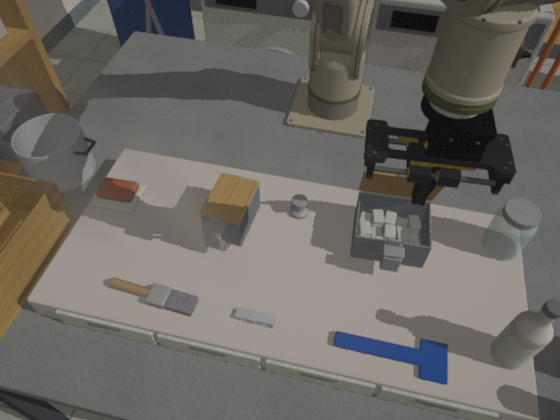

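The lid is wide open and the tablets are visible at scene (390,225). Holding.

```bash
python3 -m pendant '[{"translation":[0,0,0],"angular":[0,0,0],"hand":-1},{"translation":[0,0,0],"angular":[0,0,0],"hand":-1},{"translation":[0,0,0],"angular":[0,0,0],"hand":-1},{"translation":[0,0,0],"angular":[0,0,0],"hand":-1},{"translation":[0,0,0],"angular":[0,0,0],"hand":-1},{"translation":[0,0,0],"angular":[0,0,0],"hand":-1},{"translation":[0,0,0],"angular":[0,0,0],"hand":-1},{"translation":[0,0,0],"angular":[0,0,0],"hand":-1},{"translation":[0,0,0],"angular":[0,0,0],"hand":-1},{"translation":[0,0,0],"angular":[0,0,0],"hand":-1},{"translation":[0,0,0],"angular":[0,0,0],"hand":-1},{"translation":[0,0,0],"angular":[0,0,0],"hand":-1},{"translation":[0,0,0],"angular":[0,0,0],"hand":-1},{"translation":[0,0,0],"angular":[0,0,0],"hand":-1},{"translation":[0,0,0],"angular":[0,0,0],"hand":-1},{"translation":[0,0,0],"angular":[0,0,0],"hand":-1},{"translation":[0,0,0],"angular":[0,0,0],"hand":-1},{"translation":[0,0,0],"angular":[0,0,0],"hand":-1}]'
python3 -m pendant '[{"translation":[-4.2,-0.2,0],"angular":[0,0,0],"hand":-1},{"translation":[-4.2,-0.2,0],"angular":[0,0,0],"hand":-1},{"translation":[-4.2,-0.2,0],"angular":[0,0,0],"hand":-1},{"translation":[-4.1,-0.2,0],"angular":[0,0,0],"hand":-1},{"translation":[0,0,0],"angular":[0,0,0],"hand":-1},{"translation":[0,0,-2],"angular":[0,0,0],"hand":-1},{"translation":[0,0,-2],"angular":[0,0,0],"hand":-1},{"translation":[0,0,0],"angular":[0,0,0],"hand":-1}]'
python3 - <<'E'
from h import *
s=r.read_state();print(s['time'],s['ee_pos'],s['ft_force'])
for c in ['side']: cv2.imwrite(f'pics/{c}4.png',r.camera(c)[:,:,::-1])
E
```

```text
time: 7.15
ee_pos: [0.6206, 0.2, 0.3736]
eef_rot: [-0.707, -0.025, 0.707, -0.025]
ft_force: [-0.5, 0.5, 0.6]
width: 0.0002
time: 7.95
ee_pos: [0.4529, 0.1914, 0.3316]
eef_rot: [-0.706, -0.024, 0.708, -0.025]
ft_force: [-0.2, -0.4, -0.7]
width: 0.0003
7.95 [0.45293915 0.19138184 0.33157717] [-0.17000709 -0.41374988 -0.72163874]
```

View pics/side4.png

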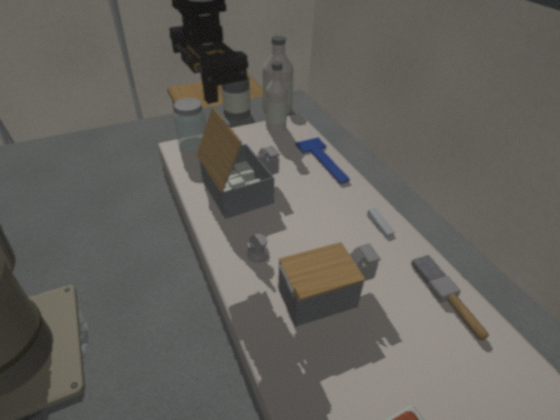

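```bash
python3 - <<'E'
from h import *
print(tri([('scene',212,521),('side',105,188)]))
E
python3 -m pendant '[{"translation":[0,0,-3],"angular":[0,0,0],"hand":-1},{"translation":[0,0,-3],"angular":[0,0,0],"hand":-1},{"translation":[0,0,0],"angular":[0,0,0],"hand":-1}]'
python3 - <<'E'
from h import *
s=r.read_state();print(s['time'],s['ee_pos'],s['ft_force'])
for c in ['side','scene']: cv2.imwrite(f'pics/{c}5.png',r.camera(c)[:,:,::-1])
E
```

```text
(array([0.4554189 , 0.43142381, 0.18216065]), [np.float64(0.0002501482109562976), np.float64(0.00025014821095629356)])
time: 8.3
ee_pos: [0.4527, 0.1914, 0.2715]
eef_rot: [-0.705, -0.024, 0.708, -0.025]
ft_force: [0.7, 0.0, 0.2]
width: 0.0002
8.3 [0.45265999 0.19139562 0.27149673] [0.68249027 0.01754758 0.24143077]
```

View pics/side5.png

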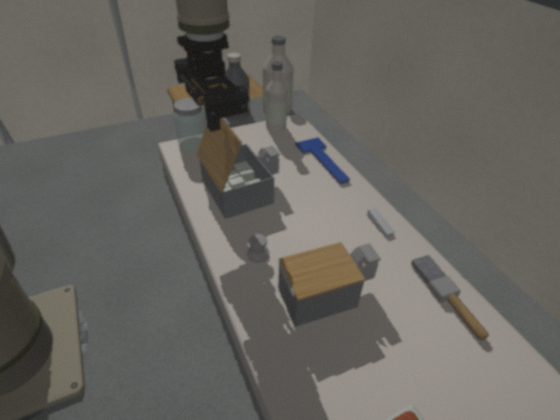

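```bash
python3 -m pendant '[{"translation":[0,0,-1.2],"angular":[0,0,0],"hand":-1},{"translation":[0,0,-1.2],"angular":[0,0,0],"hand":-1},{"translation":[0.95,0.07,-0.6],"angular":[0,0,0],"hand":-1},{"translation":[0.95,0.07,-0.6],"angular":[0,0,0],"hand":-1},{"translation":[0.95,0.07,-0.85],"angular":[0,0,0],"hand":-1},{"translation":[0.95,0.07,-0.85],"angular":[0,0,0],"hand":-1},{"translation":[0,0,0],"angular":[0,0,0],"hand":-1}]'
python3 - <<'E'
from h import *
s=r.read_state();print(s['time'],s['ee_pos'],s['ft_force'])
for c in ['side']: cv2.imwrite(f'pics/{c}6.png',r.camera(c)[:,:,::-1])
E
```

```text
time: 9.1
ee_pos: [0.4923, 0.1944, 0.2189]
eef_rot: [-0.706, -0.025, 0.707, -0.024]
ft_force: [0.0, -0.3, 0.8]
width: 0.0004
9.1 [0.49232758 0.19442826 0.21889303] [ 0.03902785 -0.32313529  0.81663032]
```

View pics/side6.png

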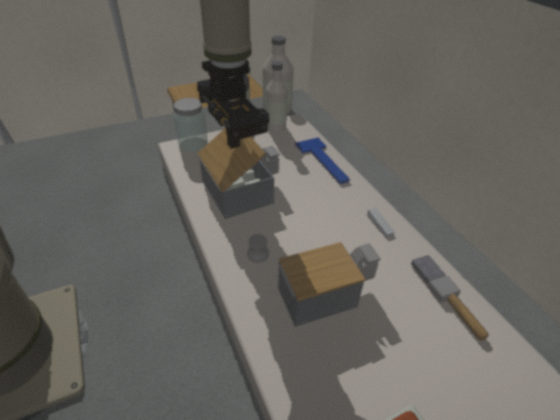

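The lid is following the finger down and is about half shut (side (230,160)). I'll continue along the arc.

```bash
python3 -m pendant '[{"translation":[0.7,0.05,-1.1],"angular":[0,0,0],"hand":-1},{"translation":[0.7,0.05,-1.1],"angular":[0,0,0],"hand":-1},{"translation":[0.5,0.03,-0.7],"angular":[0,0,0],"hand":-1},{"translation":[0.4,0.03,-0.7],"angular":[0,0,0],"hand":-1},{"translation":[0,0,0],"angular":[0,0,0],"hand":-1}]'
python3 -m pendant '[{"translation":[0.2,0,-0.4],"angular":[0,0,0],"hand":-1},{"translation":[0,0,-0.4],"angular":[0,0,0],"hand":-1},{"translation":[0,0,-0.2],"angular":[0,0,0],"hand":-1},{"translation":[0,0,0],"angular":[0,0,0],"hand":-1}]'
python3 - <<'E'
from h import *
s=r.read_state();print(s['time'],s['ee_pos'],s['ft_force'])
for c in ['side']: cv2.imwrite(f'pics/{c}7.png',r.camera(c)[:,:,::-1])
E
```

```text
time: 9.65
ee_pos: [0.5147, 0.1962, 0.1834]
eef_rot: [-0.706, -0.025, 0.707, -0.025]
ft_force: [0.2, -0.7, 1.0]
width: 0.0003
time: 10.05
ee_pos: [0.5169, 0.1965, 0.1748]
eef_rot: [0.707, 0.025, -0.706, 0.025]
ft_force: [1.1, -0.0, 1.5]
width: 0.0004
10.05 [0.51694766 0.19652388 0.17484926] [ 1.13347055 -0.0266991   1.48930906]
```

View pics/side7.png

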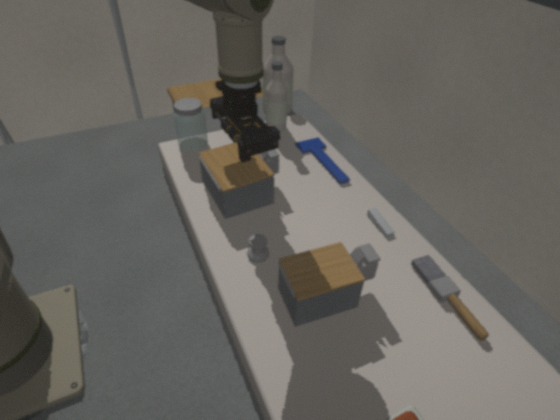

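Almost shut. I'll press the last few millimetres gently.

```bash
python3 -m pendant '[{"translation":[0.2,0,-0.2],"angular":[0,0,0],"hand":-1},{"translation":[0,0,-0.1],"angular":[0,0,0],"hand":-1},{"translation":[0,0,0],"angular":[0,0,0],"hand":-1}]'
python3 -m pendant '[{"translation":[0,0,-0.1],"angular":[0,0,0],"hand":-1},{"translation":[0,0,-0.1],"angular":[0,0,0],"hand":-1},{"translation":[0,0,0],"angular":[0,0,0],"hand":-1}]'
```

```text
time: 10.4
ee_pos: [0.5185, 0.1963, 0.1715]
eef_rot: [-0.707, -0.025, 0.707, -0.025]
ft_force: [-0.1, -1.1, 1.5]
width: 0.0003
time: 10.7
ee_pos: [0.5186, 0.1964, 0.1711]
eef_rot: [0.707, 0.024, -0.706, 0.025]
ft_force: [-6.8, -2.6, 17.5]
width: 0.0007
```

The 17 N reading means it's on the stop. I'll lift off and look.

```bash
python3 -m pendant '[{"translation":[0,0,0.5],"angular":[0,0,0],"hand":-1},{"translation":[0,0,1],"angular":[0,0,0],"hand":-1},{"translation":[0,0,4],"angular":[0,0,0],"hand":-1},{"translation":[0,0,4.5],"angular":[0,0,0],"hand":-1},{"translation":[0,0,4.5],"angular":[0,0,0],"hand":-1},{"translation":[-2,-4,2],"angular":[0,0,0],"hand":-1},{"translation":[-2,-4,2],"angular":[0,0,0],"hand":-1},{"translation":[-2,-4,1],"angular":[0,0,0],"hand":-1},{"translation":[0,0,0],"angular":[0,0,0],"hand":-1},{"translation":[0,0,0],"angular":[0,0,0],"hand":-1},{"translation":[0,0,0],"angular":[0,0,0],"hand":-1},{"translation":[0,0,0],"angular":[0,0,0],"hand":-1}]'
python3 - <<'E'
from h import *
s=r.read_state();print(s['time'],s['ee_pos'],s['ft_force'])
for c in ['side','scene']: cv2.imwrite(f'pics/{c}8.png',r.camera(c)[:,:,::-1])
a=cv2.imread('pics/side0.png').astype(float);b=cv2.imread('pics/side8.png').astype(float)
print(np.abs(a-b).mean(2)[140:215,195:280].mean(), np.abs(a-b).mean(2)[350:400,250:350].mean())
E
```

```text
time: 11.9
ee_pos: [0.4586, 0.0776, 0.3641]
eef_rot: [-0.706, -0.026, 0.707, -0.025]
ft_force: [0.0, 0.2, 0.4]
width: 0.0002
11.9 [0.45859449 0.0776026  0.36408309] [0.04441997 0.1512456  0.36543326]
2.319163398692811 15.254266666666666
```

View pics/side8.png

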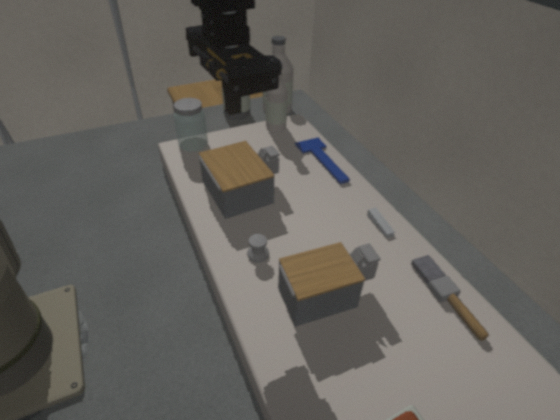

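View pics/scene8.png

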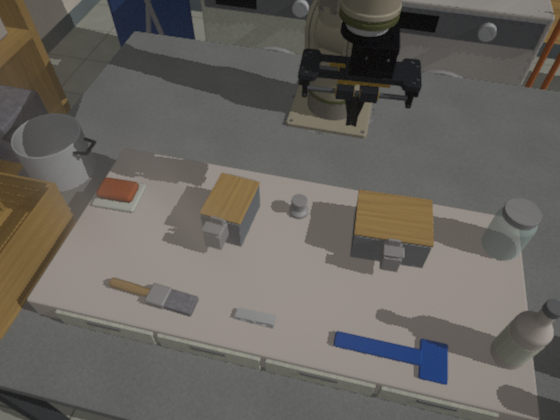

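The wide lid is flat, as at the start (side (237,165), scene (394,217)), more than a second after I let go. The narrow tin is shut (side (320,268)) and the arm touches nothing.

```bash
python3 -c "
from bench import r
print(r.close_job())"
```

```text
the job is handed in; nothing more can be done
None
```

The job is done and handed in at about 12 s. I pressed the wide caddy's thumb button and its lid sprang wide open, with the tablets in view. It stood open, untouched, for about 3.5 s. I then pushed it down along its arc until it hit the stop at about 17 N.

- **Wide lid:** about 1 s after I let go, both cameras showed it flat, as in the first pictures. I judged the snap by its staying down, since I had no direct reading of the latch.
- **Narrow tin:** its lid looked shut in every picture I checked.
- **Robot:** it was clear of everything at the end, with almost no force at the wrist.
- **Disagreements:** the button positions from the model fit and the wrist camera differed by about 3 mm. The first approach was about 8 mm off sideways, so I corrected it before pressing.

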